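# Balance a weighted club shaft on a V-block stand

### The job

A club shaft with a weight hidden somewhere inside it lies off balance across the small stand, its left end fallen onto the bench. Work it along the two V-blocks, without ever lifting it clear of them, until it sits level in both notches by itself with its balance point well between them, so that both V-blocks carry a good share of its weight; then let go. Leave the pot, the bottle and the bolt beside the stand where they are.

Things in the scene. Friction and masses are not known exactly. Their poses are not given: they have to be found in the camera images.
- stand: The balance stand, fixed to the bench: aluminium base plate 110 x 80 x 10 mm carrying two steel V-blocks one behind the other along its y axis. Origin at the centre of the plate's underside, on the bench top; z up; the notch line runs along its y axis (at zero yaw y points to the robot's left). A seated shaft has its axis 55 mm above the bench, straight over the origin. Arms of the Vs reach x = +-30 mm and z = 65 mm.
- vblock_left: The V-block on the stand's +y side: Y-shaped steel block 6 mm thick with a 90 degree notch, covering y = 10 to 16 mm of the stand's frame. Its frame is the same as the stand's (origin under the stand's centre).
- vblock_right: The other V-block, the same shape, covering y = -16 to -10 mm of the stand's frame. Its frame is the same as the stand's.
- shaft: Loose closed steel tube, 280 mm long, 20 mm in diameter, black cap at each end; origin in the middle of its axis, y axis along it. About 0.37 kg, two thirds of it a plug fixed inside where it cannot be seen and changing from start to start: the balance point lies between 20 mm to the right (-y) and 45 mm to the left (+y) of the middle. The middle starts 60 mm left of the stand's centre.
- shaft_end_left (a point): Centre of the shaft's left end face (+140 mm on its y axis): 10 mm above the bench at the start, 55 mm when level. The shaft leans on the left V-block's outer edge; it tips level by itself once its balance point is right of that edge and nothing holds the end: a finger at the end can hold it down, as the end swings outward while it levels.
- shaft_end_right (a point): Centre of the shaft's right end face (-140 mm on its y axis), the raised end at the start. It tips down once the balance point is past the right V-block's outer edge.
- ferrule_pot: Bystander: loose clear pink round pot of small rings, 48 mm across, 28 mm high, beyond the stand; origin under its centre.
- glue_white: Bystander: loose white glue bottle, 27 mm across, 55 mm high, on the robot's side of the stand; origin under its centre.
- hex_bolt_0: Bystander: loose steel hex bolt standing on its head, 40 mm high, on the robot's side of the stand; origin under its centre.

How it is judged:
By the outcome, as a careful person would: the job done as asked, in the order asked, and still so for the second after the job is handed in, with the robot touching nothing.
It also fails if it takes over 54 s, if anything falls off the work surface, if the arm or the gripper's body presses on something with over 40 N, if the wrist force passes 120 N, or if a joint passes its speed limit or range.

### The arm

A 6-joint arm with a two-finger parallel gripper is mounted at the origin on a cart in front of the work surface, level with it; the furniture and walls round the work are solid. World frame = base frame: x ahead of the robot, y to its left, z up, the work surface at z = 0. Lengths are in m, angles in rad, forces in N, time in s.
With the tool pointing down it reaches from about 0.225 to 0.875 m from the base axis. Payload 3.4 kg.
Tool frame: the origin (TCP) lies at the very end of the fingers, on their centre line; the grasp point (between the pads) lies 19 mm behind it (grip_depth is the distance from the TCP to the grasp point, in m); x points along the fingers, z is the direction in which the jaws open and shut, and the axes are right-handed (so a half turn about x gives the same grasp; the last joint's range is limited). The gripper opens to 85 mm and grips with 20 to 120 N. Pads are 22 mm wide; open, the fingers measure 114 mm over their backs; the gripper's body (76 mm by 85 mm) begins 54 mm behind the grasp point. The pads swing forward as they close: fully open they stand 13 mm farther back than shut.
Start: joints at [-1.326, 0.276, 1.505, -0, 1.361, -0.121], TCP at [0.206, -0.537, 0.231] pointing down, gripper open.
Joint ranges: [-2.89, 2.89], [-0.75, 2.08], [0.22, 2.7], [-1.18, 4.32], [0.11, 2.71], [-2.7, 2.7]. Speed limits (rad/s): [2.57, 2.57, 3.14, 3.14, 3.14, 3.14].

### API

Orientations are given as a unit quaternion [w, x, y, z].
In Python, from rig import get_state, get_image, sign_off, grip_depth gives the robot as it stands. The module is installed in compiled form; this text tells all that it offers.
- The arm moves only by the tool arm_command, never from a script. Its argument "series" is a list of rows, each an object with "dp": the shift along the tool's x, y, z scaled (see below), a list of three; "angular": the turn, a rotation vector about the tool's x, y, z scaled (see below), a list of three; "gripper": the finger opening in mm, from 0 to 85.4. A call has exactly 8 rows; each row shifts and turns the pose as measured when the row begins, along the tool's axes as they then stand; what a row does not reach is not made up. The controller multiplies each number of a shift by 0.12 m and each number of a turn by 90 degrees. A row lasts 1/8 s, in which the tool goes at most 62.5 mm and 10.7 degrees, less where a joint would pass 70% of its speed; a pose out of reach is approached as far as the arm can. A call with a number of a shift or a turn outside -1 to 1 is refused whole. A call with a gripper value outside its range is refused whole. The fingers move at their own pace and stop on an object; "grip_force" is the grip in N (left out, the last holds). Time passes only in rows, so rows that do not move let the fingers close, or fill a call up. It gives the time, the measured TCP pose, the force and the opening at its end, in the units of the state.
- get_state(): the state, without advancing time (a new reading comes with each control period).
- get_image(name): name is "scene" or "top" or "wrist"; returns a dict with "image" (400x640x3 uint8, blue, green, red), "depth" (400x640 float32, m along the optical axis (not along the pixel's ray), 0 where there is no reading), "mtx" (3x3 intrinsics, pixels), "view" (4x4, takes a point from world to camera coordinates); the wrist camera has in their place "mount" (4x4, takes a point from camera to tool coordinates, whose origin is the TCP and whose axes are the tool frame's). Camera axes: x right, y up, looking along -z (the intrinsics and any distortion apply to the point x, -y, -z); pixel columns grow to the right and rows downward; lengths in m; the calibration is good to about 2 mm. A picture is of the moment at which its call begins: read the wrist's pose just before it.
- sign_off(): hands the job in, once; it reports no verdict.
The state is a dict: "clock": time; "qpos": joint angles; "qd": joint speeds; "effort": joint torques, N m; "position": TCP position; "ee_rot": TCP orientation; "contact_force": force on the tool from outside, world axes, zero at the start; "moment": the same for the moment, N m; "width": finger opening in m.
Only numpy, scipy, OpenCV 4.12 (cv2) and the standard library are available. Lean on these libraries where they do the work, as an engineer would, in place of code of your own. Each camera call takes 0.05 s, during which the arm holds its last target. There are 200 camera calls.

## Working session

There is one attempt and no reset: what is moved stays moved. The work goes in short steps, Python scripts to look and compute and a tool call to move; the robot and the scene stay as the last step left them, time stands still between calls to the robot, and variables do not carry over. Pictures are saved under pics/ and viewed, about 8 in all and at most 12, crops included, and the job is handed in when it is done.

Besides the shell and the picture viewer there is one more tool, called after ">>>" by a JSON object that holds its "name" and its "arguments", one argument or row to a line. arm_command: Moves the arm, as the interface text tells. Its arguments: {"type":"object","properties":{"series":{"type":"array","items":{"type":"object","properties":{"dp":{"type":"array","items":{"type":"number"}},"angular":{"type":"array","items":{"type":"number"}},"gripper":{"type":"number"}}}},"grip_force":{"type":"number"}},"required":["series"]}

```bash
mkdir -p pics
cat > h.py <<'E'
import numpy as np, cv2
from rig import get_state, get_image, sign_off, grip_depth
from scipy.spatial.transform import Rotation as R
def rot(s): q=s['ee_rot']; return R.from_quat([q[1],q[2],q[3],q[0]])
def cloud(d, M=None):
    K=d['mtx']; z=d['depth']; v,u=np.indices(z.shape)
    p=np.stack([(u-K[0,2])/K[0,0]*z,-(v-K[1,2])/K[1,1]*z,-z],-1)
    if M is None: M=np.linalg.inv(d['view'])
    return p@M[:3,:3].T+M[:3,3]
E
python3 - <<'E'
from h import *
s=get_state(); print(s, grip_depth); print(rot(s).as_matrix().round(3))
a=get_image('scene'); b=get_image('top')
np.savez('a0.npz',**{'s_'+k:v for k,v in a.items()},**{'t_'+k:v for k,v in b.items()})
cv2.imwrite('pics/s0.png',a['image']); cv2.imwrite('pics/t0.png',b['image'])
E
```

```text
{'clock': 0.0, 'qpos': array([-1.32601786e+00,  2.76563300e-01,  1.50616245e+00,  4.43298505e-06,
        1.36069465e+00, -1.20983377e-01]), 'qd': array([-0.00103314,  0.00085133,  0.00038507,  0.00084875,  0.00060641,
       -0.000367  ]), 'effort': array([-3.06689772e-04, -4.16777158e+01, -2.45808131e+01, -1.02371271e-04,
        1.09027867e-02,  5.82860949e-06]), 'position': array([ 0.20552746, -0.53643048,  0.23044611]), 'ee_rot': array([ 0.58210978,  0.40115936,  0.5830764 , -0.40030148]), 'contact_force': array([ 0.51145513, -0.44047448, -0.57337204]), 'moment': array([ 0.0201133 , -0.02613411,  0.02090356]), 'width': 0.08507374839909795} 0.0187
[[-0.     0.934  0.358]
 [ 0.002  0.358 -0.934]
 [-1.     0.    -0.002]]
```

View pics/s0.png

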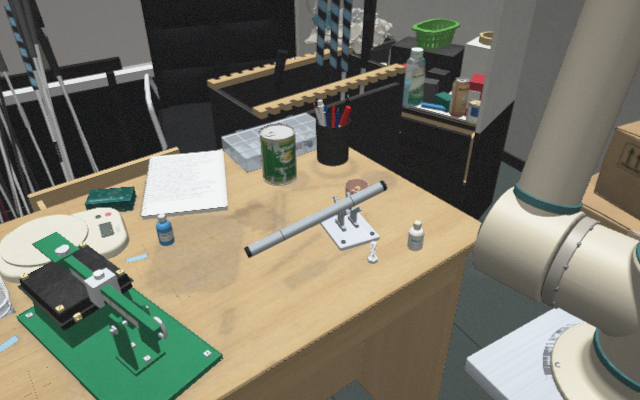

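View pics/t0.png

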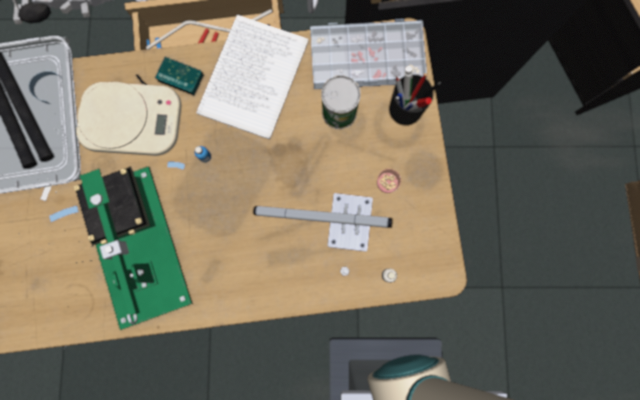

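The scene view shows the shaft from the left end at about (248,250) to the raised right end at (384,185). In the top view it runs (255,210)–(391,222), with the plate at (330–372,194–250), the pot at (388,181), the bottle at (389,275) and the bolt at (345,271).

Run:
```python
from h import *
f=np.load('a0.npz')
for c in 'ts':
    d={k:f[c+'_'+k] for k in('image','depth','mtx','view')}
    P=cloud(d); im=d['image']
    if c=='t':
        px=dict(Lend=(258,211),Rend=(389,222),mid=(300,214),tl=(336,197),tr=(370,200),bl=(332,246),br=(367,247),pot=(388,181),bot=(389,275),bolt=(345,271),bench=(300,260))
        for n,(u,v) in px.items(): print(n,P[v,u].round(4))
        box=(slice(185,290),slice(245,400))
    else: box=(slice(175,270),slice(235,440))
    Q=P[box].reshape(-1,3); I=im[box].reshape(-1,3).astype(int)
    # plate: z 5..15mm grey
    hsv=cv2.cvtColor(im,cv2.COLOR_BGR2HSV)[box].reshape(-1,3)
    m=(abs(Q[:,2]-.01)<.004)&(hsv[:,1]<45)&(hsv[:,2]>120)
    print(c,'plate n',m.sum()); r=cv2.minAreaRect((Q[m][:,:2]*1000).astype(np.float32)); print(r)
    np.save(f'Q{c}.npy',np.c_[Q,hsv])
    # shaft pts
    g=Q[(Q[:,2]>.02)&(Q[:,2]<.14)]
    xy=g[:,:2]; print(len(g), g.min(0).round(3), g.max(0).round(3))
```

```text
Lend [0.5021 0.3227 0.0187]
Rend [0.4726 0.0693 0.0867]
mid [0.493  0.237  0.0433]
tl [0.5316 0.1658 0.0098]
tr [0.5254 0.0968 0.0088]
bl [0.4326 0.1743 0.0071]
br [0.4304 0.1043 0.0082]
pot [0.5656 0.0587 0.0034]
bot [0.3754 0.0672 0.0525]
bolt [0.383  0.1499 0.0383]
bench [ 4.050e-01  2.388e-01 -4.000e-04]
t plate n 1476
((498.1568603515625, 188.03359985351562), (219.29421997070312, 159.2061309814453), 55.43242645263672)
1672 [0.364 0.04  0.02 ] [0.553 0.329 0.088]
s plate n 1169
((522.211669921875, 109.7583999633789), (135.44845581054688, 313.6880798339844), 85.16008758544922)
2353 [0.36  0.037 0.02 ] [0.699 0.335 0.086]
```

Run:
```python
import cv2
a=cv2.imread('pics/t0.png')[180:290,245:405]; b=cv2.imread('pics/s0.png')[170:275,235:440]
a=cv2.resize(a,(800,550)[:2]) ; cv2.imwrite('pics/tc.png',a)
```

```text
(no output)
```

View pics/tc.png

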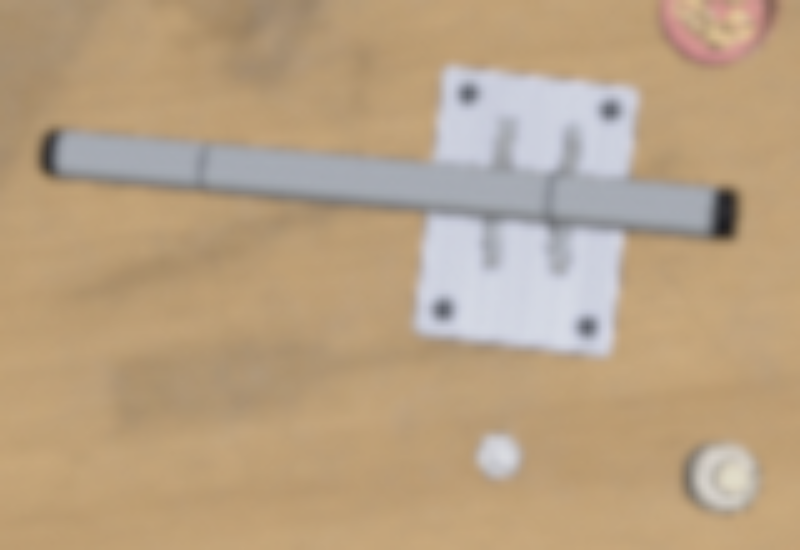

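The crop shows the plate corners at (445,67), (637,88), (610,354) and (415,333). The shaft ends are at about (43,152) and (738,213).

```bash
cat >> h.py <<'E'
def ray(d,u,v,z):
    K=d['mtx']; M=np.linalg.inv(d['view']); r=M[:3,:3]@np.array([(u-K[0,2])/K[0,0],-(v-K[1,2])/K[1,1],-1]); o=M[:3,3]
    return o+r*(z-o[2])/r[2]
def shaft(d,box,zmin=.0,ylo=-.2):
    """fit axis of shaft: dominant line through non-wood raised points"""
    P=cloud(d)[box].reshape(-1,3); return P
E
python3 - <<'E'
from h import *
f=np.load('a0.npz')
d={k:f['t_'+k] for k in('image','depth','mtx','view')}
c=[ray(d,245+x/5,180+y/5,.01)for x,y in((445,67),(637,88),(610,354),(415,333))]
c=np.array(c)[:,:2]; ctr=c.mean(0); print(c.round(4),ctr)
L=[np.linalg.norm(c[i]-c[(i+1)%4]) for i in range(4)]; print('sides',np.round(L,4))
xa=(c[0]+c[1]-c[2]-c[3]); print('yaw x',np.degrees(np.arctan2(xa[1],xa[0])))
ya=c[0]+c[3]-c[1]-c[2]; print('yaw y',np.degrees(np.arctan2(-ya[0],ya[1])))
# shaft points from both cameras: corridor about line
A=np.array([.502,.323]);B=np.array([.4726,.0693]);u=(B-A)/np.linalg.norm(B-A);n=np.array([-u[1],u[0]])
for cam in 'ts':
    Q=np.load(f'Q{cam}.npy')[:,:3]; w=Q[:,:2]-A; s=w@u; l=w@n; 
    zl=.01+ (s+.01)*.28 
    m=(abs(l)<.015)&(s>-.02)&(s<.28)&(Q[:,2]>zl-.004)&(Q[:,2]<zl+.025)
    G=Q[m]
    from scipy.optimize import least_squares
    def res(p):
        a=np.array([p[0],.2,p[1]]); dd=np.array([p[2],1,p[3]]); dd/=np.linalg.norm(dd)
        return np.linalg.norm(np.cross(G-a,dd),axis=1)-.010
    r=least_squares(res,[.488,.05,.11,-.27],loss='soft_l1',f_scale=.002); p=r.x
    dd=np.array([p[2],1,p[3]]);k=np.linalg.norm(dd);dd/=k; t=(G-np.array([p[0],.2,p[1]]))@dd
    print(cam,len(G),p.round(4),'rms',np.sqrt(np.mean(r.fun**2)).round(4),'pitch',np.degrees(np.arcsin(dd[2])).round(2),'yaw',np.degrees(np.arctan2(-dd[0],dd[1])).round(2))
    print(' ends',np.percentile(t,[.3,99.7]).round(4),[(np.array([p[0],.2,p[1]])+dd*e).round(4) for e in np.percentile(t,[.3,99.7])])
E
```

```text
[[0.539  0.1699]
 [0.5302 0.0919]
 [0.4228 0.1046]
 [0.4312 0.1824]] [0.48078792 0.13718129]
sides [0.0784 0.1081 0.0783 0.1085]
yaw x -6.66374223488125
yaw y -6.324761121906525
t 1344 [ 0.4898  0.0418  0.1225 -0.2561] rms 0.0013 pitch -14.26 yaw -6.99
 ends [-0.1428  0.1351] [array([0.473 , 0.0626, 0.077 ]), array([0.5057, 0.33  , 0.0085])]
s 1417 [ 0.4892  0.0431  0.124  -0.2548] rms 0.0014 pitch -14.19 yaw -7.07
 ends [-0.1397  0.1379] [array([0.4725, 0.0656, 0.0774]), array([0.5056, 0.3327, 0.0093])]
```

Stand: (0.481, 0.137), yaw about −6.7°. Measured plate sides are 78×108 mm, which matches the 80×110 mm given. The shaft fit gives a 14.2° pitch and its middle 60 mm left, also as stated. Plan: grip across the left half perpendicular to the shaft, bring it nearly level, weigh it through the wrist to find the balance point, then slide it.

```bash
cat >> h.py <<'E'
def tgt(y,z,pitch,yaw=7.0,ctr=(.4808,.1372),depth=.014,x=0.0):
    """TCP pose for gripping a shaft: grip at stand coords (x,y), axis height z, left end down by pitch (deg)"""
    a,b=np.radians(yaw),np.radians(pitch)
    ey=np.array([np.sin(a),np.cos(a),0]); ex=np.array([np.cos(a),-np.sin(a),0]); ez=np.array([0,0,1.])
    tx=-np.cos(b)*ez-np.sin(b)*ey
    g=np.r_[ctr,0]+x*ex+y*ey+z*ez
    return g+depth*tx, R.from_matrix(np.c_[tx,np.cross(ex,tx),ex])
def plan(p,Rt,n,s=None,skip=0):
    s=s or get_state(); p0,R0=(s['position'],rot(s)) if skip==0 else s
    dv=(Rt*R0.inv()).as_rotvec()
    print('dist',np.linalg.norm(p-p0).round(4),'ang',np.degrees(np.linalg.norm(dv)).round(2),'rows',n)
    cur=R0
    for i in range(n):
        st=cur.inv().apply((p-p0)/n)/.12; w=cur.inv().apply(dv/n)/(np.pi/2)
        print(st.round(3).tolist(),w.round(3).tolist()); cur=R.from_rotvec(dv/n)*cur
    return (p,Rt)
def where(s=None,depth=.014,yaw=7.0,ctr=(.4808,.1372)):
    s=s or get_state(); Rm=rot(s).as_matrix(); g=s['position']-depth*Rm[:,0]; a=np.radians(yaw)
    d=g-np.r_[ctr,0]; ey=np.array([np.sin(a),np.cos(a),0]); ex=np.array([np.cos(a),-np.sin(a),0])
    print('t',round(s['clock'],2),'grip stand xyz',np.round([d@ex,d@ey,d[2]],4),'tcpz',s['position'][2].round(4),'pitch',np.degrees(np.arctan2(-Rm[:,0]@ey,-Rm[2,0])).round(2),'jawyaw',np.degrees(np.arctan2(-Rm[1,2],Rm[0,2])).round(2),'roll',np.degrees(np.arcsin(Rm[2,2])).round(2),'F',s['contact_force'].round(2),'M',s['moment'].round(3),'w',s['width'].round(4))
E
python3 - <<'E'
from h import *
p,Rt=tgt(.14,.0235,14.2); pa=p-.10*Rt.as_matrix()[:,0]
print(p,pa); plan(pa,Rt,16)
E
```

```text
[0.49744317 0.27274776 0.00992777] [0.50043272 0.29709565 0.1068723 ]
dist 0.8928 ang 63.5 rows 16
[0.065, 0.299, -0.35] [-0.043, -0.005, -0.009]
[0.058, 0.322, -0.33] [-0.043, -0.005, -0.009]
[0.05, 0.345, -0.308] [-0.043, -0.005, -0.009]
[0.043, 0.365, -0.284] [-0.043, -0.005, -0.009]
[0.035, 0.384, -0.26] [-0.043, -0.005, -0.009]
[0.028, 0.401, -0.233] [-0.043, -0.005, -0.009]
[0.02, 0.416, -0.206] [-0.043, -0.005, -0.009]
[0.013, 0.429, -0.178] [-0.043, -0.005, -0.009]
[0.005, 0.441, -0.149] [-0.043, -0.005, -0.009]
[-0.002, 0.45, -0.119] [-0.043, -0.005, -0.009]
[-0.009, 0.456, -0.088] [-0.043, -0.005, -0.009]
[-0.016, 0.461, -0.057] [-0.043, -0.005, -0.009]
[-0.023, 0.464, -0.026] [-0.043, -0.005, -0.009]
[-0.03, 0.464, 0.006] [-0.043, -0.005, -0.009]
[-0.036, 0.462, 0.037] [-0.043, -0.005, -0.009]
[-0.042, 0.458, 0.069] [-0.043, -0.005, -0.009]
```

>>> {"name": "arm_command", "arguments": {
  "series": [
    {"dp":[0.01,0.3,-0.35],"angular":[-0.043,-0.005,-0.009],"gripper":85},
    {"dp":[0.01,0.32,-0.33],"angular":[-0.043,-0.005,-0.009],"gripper":85},
    {"dp":[0.005,0.345,-0.31],"angular":[-0.043,-0.005,-0.009],"gripper":85},
    {"dp":[0,0.365,-0.285],"angular":[-0.043,-0.005,-0.009],"gripper":85},
    {"dp":[-0.005,0.385,-0.26],"angular":[-0.043,-0.005,-0.009],"gripper":85},
    {"dp":[-0.01,0.4,-0.235],"angular":[-0.043,-0.005,-0.009],"gripper":85},
    {"dp":[-0.01,0.415,-0.205],"angular":[-0.043,-0.005,-0.009],"gripper":85},
    {"dp":[-0.02,0.43,-0.18],"angular":[-0.043,-0.005,-0.009],"gripper":85}
  ],
  "grip_force": 20
}}

```text
clock: 1.1
position: [0.3532, -0.1083, 0.2051]
ee_rot: [0.664, 0.183, 0.672, -0.272]
contact_force: [0.8, 0.1, 0.0]
width: 0.0847
```

Run:
```python
from h import *
where(); p,Rt=tgt(.14,.0235,14.2); pa=p-.10*Rt.as_matrix()[:,0]; plan(pa,Rt,8)
```

```text
Traceback (most recent call last):
  File "h.py", line 35, in where
    print('t',round(s['clock'],2),'grip stand xyz',np.round([d@ex,d@ey,d[2]],4),'tcpz',s['position'][2].round(4),'pitch',np.degrees(np.arctan2(-Rm[:,0]@ey,-Rm[2,0])).round(2),'jawyaw',np.degrees(np.arctan2(-Rm[1,2],Rm[0,2])).round(2),'roll',np.degrees(np.arcsin(Rm[2,2])).round(2),'F',s['contact_force'].round(2),'M',s['moment'].round(3),'w',s['width'].round(4))
                                                                                                                                                                                                                                                                                                                                                      ^^^^^^^^^^^^^^^^
AttributeError: 'float' object has no attribute 'round'
```

```bash
sed -i "s/s\['width'\].round(4)/round(s['width'],4)/" h.py
python3 - <<'E'
from h import *
where(); p,Rt=tgt(.14,.0235,14.2); pa=p-.10*Rt.as_matrix()[:,0]; plan(pa,Rt,8)
E
```

```text
t 1.1 grip stand xyz [-0.0962 -0.2575  0.219 ] tcpz 0.2051 pitch 6.98 jawyaw 37.52 roll 1.71 F [0.84 0.11 0.  ] M [ 0.041 -0.05  -0.005] w 0.0847
dist 0.4423 ang 31.26 rows 8
[0.045, 0.437, -0.139] [-0.042, -0.006, -0.009]
[0.037, 0.446, -0.11] [-0.042, -0.006, -0.009]
[0.03, 0.453, -0.08] [-0.042, -0.006, -0.009]
[0.023, 0.457, -0.05] [-0.042, -0.006, -0.009]
[0.016, 0.46, -0.02] [-0.042, -0.006, -0.009]
[0.01, 0.461, 0.01] [-0.042, -0.006, -0.009]
[0.003, 0.459, 0.041] [-0.042, -0.006, -0.009]
[-0.003, 0.455, 0.071] [-0.042, -0.006, -0.009]
```

>>> {"name": "arm_command", "arguments": {
  "series": [
    {"dp":[0.02,0.44,-0.14],"angular":[-0.042,-0.006,-0.009],"gripper":85},
    {"dp":[0.02,0.445,-0.11],"angular":[-0.042,-0.006,-0.009],"gripper":85},
    {"dp":[0.02,0.455,-0.08],"angular":[-0.042,-0.006,-0.009],"gripper":85},
    {"dp":[0.02,0.455,-0.05],"angular":[-0.042,-0.006,-0.009],"gripper":85},
    {"dp":[0.02,0.46,-0.02],"angular":[-0.042,-0.006,-0.009],"gripper":85},
    {"dp":[0.02,0.46,0.01],"angular":[-0.042,-0.006,-0.009],"gripper":85},
    {"dp":[0.02,0.46,0.04],"angular":[-0.042,-0.006,-0.009],"gripper":85},
    {"dp":[0.02,0.455,0.07],"angular":[-0.042,-0.006,-0.009],"gripper":85}
  ]
}}

```text
clock: 2.1
position: [0.5, 0.3128, 0.1028]
ee_rot: [0.699, -0.055, 0.702, -0.125]
contact_force: [0.7, 0.2, 1.4]
width: 0.0847
```

Run:
```python
from h import *
where(); p,Rt=tgt(.14,.0235,14.2); pa=p-.10*Rt.as_matrix()[:,0]; q=plan(p,Rt,6)
```

```text
t 2.1 grip stand xyz [-0.0025  0.1802  0.1163] tcpz 0.1028 pitch 14.62 jawyaw 5.72 roll 0.5 F [0.7  0.18 1.42] M [ 0.108 -0.018  0.007] w 0.0847
dist 0.1011 ang 1.44 rows 6
[0.139, -0.021, 0.001] [0.002, 0.001, 0.001]
[0.139, -0.022, 0.001] [0.002, 0.001, 0.001]
[0.139, -0.022, 0.002] [0.002, 0.001, 0.001]
[0.139, -0.022, 0.002] [0.002, 0.001, 0.001]
[0.139, -0.022, 0.002] [0.002, 0.001, 0.001]
[0.139, -0.022, 0.003] [0.002, 0.001, 0.001]
```

>>> {"name": "arm_command", "arguments": {
  "series": [
    {"dp":[0.13,-0.03,0.001],"angular":[0.002,0.001,0.001],"gripper":85},
    {"dp":[0.14,-0.02,0.002],"angular":[0.002,0.001,0.001],"gripper":85},
    {"dp":[0.14,-0.02,0.002],"angular":[0.002,0.001,0.001],"gripper":85},
    {"dp":[0.14,-0.02,0.002],"angular":[0.002,0.001,0.001],"gripper":85},
    {"dp":[0.14,-0.02,0.002],"angular":[0.002,0.001,0.001],"gripper":85},
    {"dp":[0.06,-0.01,0.002],"angular":[0.002,0.001,0.001],"gripper":85},
    {"dp":[0.0,0,0],"angular":[0,0,0],"gripper":85},
    {"dp":[0,0,0],"angular":[0,0,0],"gripper":85}
  ]
}}

```text
clock: 3.1
position: [0.4947, 0.2736, 0.0123]
ee_rot: [0.694, -0.046, 0.707, -0.13]
contact_force: [-0.4, 0.7, -0.3]
width: 0.0848
```

Run:
```python
from h import *
where(); p,Rt=tgt(.14,.0235,14.2); q=plan(p,Rt,2)
```

```text
t 3.1 grip stand xyz [-0.0028  0.1405  0.0259] tcpz 0.0123 pitch 14.36 jawyaw 6.91 roll -0.17 F [-0.44  0.74 -0.3 ] M [ 0.082 -0.006  0.043] w 0.0848
dist 0.0038 ang 0.25 rows 2
[0.01, 0.001, 0.012] [0.001, -0.001, 0.001]
[0.01, 0.001, 0.012] [0.001, -0.001, 0.001]
```

>>> {"name": "arm_command", "arguments": {
  "series": [
    {"dp":[0.01,0,0.012],"angular":[0,0,0],"gripper":85},
    {"dp":[0.01,0,0.012],"angular":[0,0,0],"gripper":85},
    {"dp":[0,0,0],"angular":[0,0,0],"gripper":60},
    {"dp":[0,0,0],"angular":[0,0,0],"gripper":35},
    {"dp":[0,0,0],"angular":[0,0,0],"gripper":30},
    {"dp":[0,0,0],"angular":[0,0,0],"gripper":30},
    {"dp":[0,0,0],"angular":[0,0,0],"gripper":30},
    {"dp":[0,0,0],"angular":[0,0,0],"gripper":30}
  ]
}}

```text
clock: 4.1
position: [0.4986, 0.2737, 0.0112]
ee_rot: [0.695, -0.046, 0.706, -0.129]
contact_force: [-0.2, -0.1, -0.3]
width: 0.0301
```

```bash
cat >> h.py <<'E'
def wrench(n=10):
    W=[]
    for i in range(n):
        d=get_image('wrist'); s=get_state(); W.append(np.r_[s['contact_force'],s['moment']])
    W=np.array(W); print('F/M mean',W.mean(0).round(3),'std',W.std(0).round(3)); return W.mean(0),d
E
python3 - <<'E'
from h import *
where(); W,d=wrench(); np.save('W0.npy',W); where()
cv2.imwrite('pics/w1.png',d['image'])
E
```

```text
t 4.1 grip stand xyz [0.001  0.1411 0.0248] tcpz 0.0112 pitch 14.25 jawyaw 6.85 roll -0.02 F [-0.16 -0.14 -0.29] M [ 0.113 -0.013  0.   ] w 0.0301
F/M mean [-0.113 -0.005 -0.106  0.117 -0.024 -0.   ] std [0.405 0.638 0.39  0.029 0.033 0.029]
t 4.6 grip stand xyz [0.001  0.1412 0.0248] tcpz 0.0112 pitch 14.25 jawyaw 6.85 roll -0.02 F [-0.58 -0.52 -0.22] M [ 0.114  0.002 -0.01 ] w 0.0299
```

View pics/w1.png

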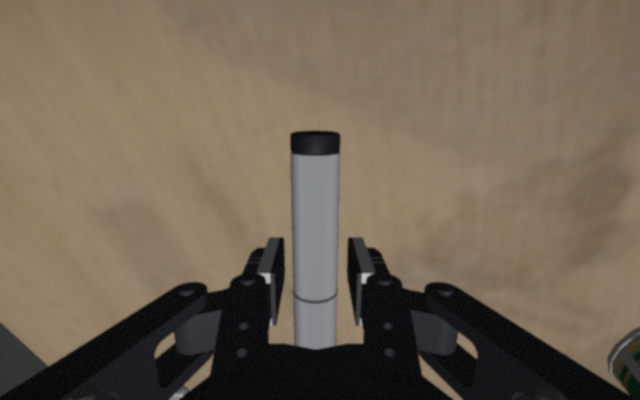

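The wrist view shows the shaft centred at column 316, between the pads at 280–352. I'll grip it, then raise the left end by rotating about the left block's edge to 3°.

```bash
cat >> h.py <<'E'
def on_edge(s,b,off=.0012):
    """stand (y,z) of axis point s m along shaft from the left block's outer edge at pitch b deg"""
    b=np.radians(b); return .016+.00707*np.sin(b)+s*np.cos(b), .048+.00707*np.cos(b)-s*np.sin(b)+off
E
python3 - <<'E'
from h import *
prev=None
for b in (11.5,8.5,5.5,3):
    y,z=on_edge(.1272,b); t=tgt(y,z,b,yaw=6.85,x=.001); print(b,y,z)
    prev=plan(*t,1) if prev is None else plan(*t,1,s=prev,skip=1)
E
```

```text
11.5 0.14205595372409913 0.03076846640380178
dist 0.0061 ang 2.75 rows 1
[-0.051, 0.0, -0.003] [0.0, -0.0, 0.031]
8.5 0.14284783035632215 0.037390985058282276
dist 0.0067 ang 3.0 rows 1
[-0.056, 0.002, -0.0] [0.0, 0.0, 0.033]
5.5 0.14329202590262313 0.044045871401883464
dist 0.0067 ang 3.0 rows 1
[-0.056, 0.002, -0.0] [-0.0, -0.0, 0.033]
3 0.14339569203141941 0.04960317717661238
dist 0.0056 ang 2.5 rows 1
[-0.046, 0.002, -0.0] [0.0, 0.0, 0.028]
```

>>> {"name": "arm_command", "arguments": {
  "series": [
    {"dp":[0,0,0],"angular":[0,0,0],"gripper":10},
    {"dp":[0,0,0],"angular":[0,0,0],"gripper":10},
    {"dp":[0,0,0],"angular":[0,0,0],"gripper":10},
    {"dp":[0,0,0],"angular":[0,0,0],"gripper":10},
    {"dp":[-0.05,0,0],"angular":[0,0,0.031],"gripper":10},
    {"dp":[-0.056,0.002,0],"angular":[0,0,0.033],"gripper":10},
    {"dp":[-0.056,0.002,0],"angular":[0,0,0.033],"gripper":10},
    {"dp":[0,0,0],"angular":[0,0,0],"gripper":10}
  ],
  "grip_force": 20
}}

```text
clock: 5.6
position: [0.4986, 0.2782, 0.0294]
ee_rot: [0.703, 0.009, 0.708, -0.075]
contact_force: [0.5, 0.2, -2.2]
width: 0.0191
```

Run:
```python
from h import *
where()
y,z=on_edge(.1272,4); plan(*tgt(y,z,4,yaw=6.85,x=.001),2)
```

```text
t 5.6 grip stand xyz [0.0005 0.1434 0.0434] tcpz 0.0294 pitch 5.34 jawyaw 6.79 roll -0.1 F [ 0.54  0.22 -2.15] M [-0.065 -0.069  0.005] w 0.0191
dist 0.004 ang 1.35 rows 2
[-0.017, -0.0, 0.001] [0.0, -0.001, 0.007]
[-0.017, -0.0, 0.001] [0.0, -0.001, 0.007]
```

Now weigh it.

Run:
```python
from h import *
W0=np.load('W0.npy'); W,d=wrench(16); where(); D=W-W0; s=get_state()
print('dW',D.round(3))
# axis ex of stand; moment at TCP about ex
a=np.radians(6.85); ex=np.array([np.cos(a),-np.sin(a),0]); ey=np.array([np.sin(a),np.cos(a),0])
p=s['position']-np.r_[.4808,.1372,0]; print('tcp stand y,z',p@ey,p[2])
F=np.array([D[:3]@ex,D[:3]@ey,D[2]]); Mx=D[3:]@ex
# moment of tool load about left edge (y=.016,z=.048)
M=Mx+ (p@ey-.016)*F[2]-(p[2]-.048)*F[1]
print('F stand',F.round(3),'Mx',Mx.round(4),'M edge',M.round(4),'COM stand y',.016-M/(.37*9.81))
a=get_image('scene'); cv2.imwrite('pics/s1.png',cv2.resize(a['image'][130:290,200:460],(780,480)))
```

```text
F/M mean [ 0.156 -1.905 -1.073 -0.33  -0.01   0.053] std [0.47  0.535 0.433 0.048 0.036 0.024]
t 6.4 grip stand xyz [1.00e-04 1.44e-01 4.29e-02] tcpz 0.029 pitch 5.35 jawyaw 6.73 roll -0.15 F [-0.18 -3.07 -1.59] M [-0.323  0.035  0.006] w 0.0194
dW [ 0.269 -1.9   -0.966 -0.447  0.015  0.053]
tcp stand y,z 0.14274149792484506 0.028977153161073913
F stand [ 0.494 -1.854 -0.966] Mx -0.4453 M edge -0.6031 COM stand y 0.1821605993447049
```

View pics/s1.png

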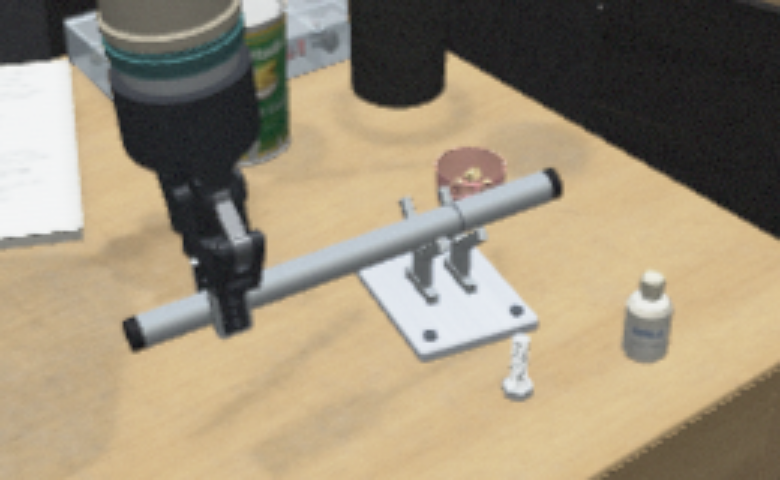

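The first weigh is rough because the moment reference is evidently at the flange, but it puts the balance point about 87 mm left of the stand centre (±20). The view shows the shaft tilted on the left edge, with the gripper holding it at about (230,300). I'll slide it 60 mm right along its axis, then weigh again.

>>> {"name": "arm_command", "arguments": {
  "series": [
    {"dp":[0,-0.04,0],"angular":[0,0,0],"gripper":10},
    {"dp":[0,-0.07,0],"angular":[0,0,0],"gripper":10},
    {"dp":[0,-0.08,0],"angular":[0,0,0],"gripper":10},
    {"dp":[0,-0.08,0],"angular":[0,0,0],"gripper":10},
    {"dp":[0,-0.08,0],"angular":[0,0,0],"gripper":10},
    {"dp":[0,-0.08,0],"angular":[0,0,0],"gripper":10},
    {"dp":[0,-0.06,0],"angular":[0,0,0],"gripper":10},
    {"dp":[0,0,0],"angular":[0,0,0],"gripper":10}
  ]
}}

```text
clock: 7.45
position: [0.492, 0.2199, 0.0359]
ee_rot: [0.704, 0.013, 0.707, -0.073]
contact_force: [-0.1, 0.9, 0.1]
width: 0.0196
```

```bash
cat >> h.py <<'E'
def weigh(n=16,h=.163):
    W,d=wrench(n); s=get_state(); where(s)
    Rm=rot(s).as_matrix(); a=np.radians(6.8); ex=np.array([np.cos(a),-np.sin(a),0]); ey=np.array([np.sin(a),np.cos(a),0])
    p=s['position']-h*Rm[:,0]-np.r_[.4808,.1372,0]; b=np.arctan2(-Rm[:,0]@ey,-Rm[2,0])
    F=np.array([W[:3]@ex,W[:3]@ey,W[2]]); Mx=W[3:]@ex-.02-.1*b/np.radians(14.2)
    M=Mx+(p@ey-.016)*F[2]-(p[2]-.048)*F[1]
    print('F stand',F.round(3),'Mx',Mx.round(3),'Medge',M.round(4),'COM y',(.016-M/3.63).round(4)); return d
E
python3 - <<'E'
from h import *
weigh(12)
d=get_image('top'); cv2.imwrite('pics/x.png',d['image'])
E
```

```text
F/M mean [-0.678 -3.284  0.774 -0.52   0.072 -0.008] std [0.48  0.85  0.274 0.121 0.022 0.04 ]
t 8.05 grip stand xyz [0.0009 0.0859 0.0496] tcpz 0.0356 pitch 4.81 jawyaw 6.92 roll 0.03 F [-0.63 -3.67  0.77] M [-0.563  0.102 -0.022] w 0.0193
F stand [-0.284 -3.341  0.774] Mx -0.579 Medge -0.0134 COM y 0.0197
```

Run:
```python
from h import *
y,z=on_edge(.0512,2.5,.0006); plan(*tgt(y,z,2.5,yaw=6.85,x=.001),5)
```

```text
dist 0.0184 ang 2.3 rows 5
[-0.004, -0.03, -0.0] [-0.0, 0.0, 0.005]
[-0.004, -0.03, -0.0] [-0.0, 0.0, 0.005]
[-0.004, -0.03, -0.0] [-0.0, 0.0, 0.005]
[-0.005, -0.03, -0.0] [-0.0, 0.0, 0.005]
[-0.005, -0.03, -0.0] [-0.0, 0.0, 0.005]
```

>>> {"name": "arm_command", "arguments": {
  "series": [
    {"dp":[-0.004,-0.03,0],"angular":[0,0,0.005],"gripper":10},
    {"dp":[-0.004,-0.03,0],"angular":[0,0,0.005],"gripper":10},
    {"dp":[-0.005,-0.03,0],"angular":[0,0,0.005],"gripper":10},
    {"dp":[-0.005,-0.03,0],"angular":[0,0,0.005],"gripper":10},
    {"dp":[-0.005,-0.03,0],"angular":[0,0,0.005],"gripper":10},
    {"dp":[0,0,0],"angular":[0,0,0],"gripper":10},
    {"dp":[0,0,0],"angular":[0,0,0],"gripper":10},
    {"dp":[0,0,0],"angular":[0,0,0],"gripper":10}
  ]
}}

```text
clock: 9.1
position: [0.4909, 0.208, 0.0405]
ee_rot: [0.706, 0.034, 0.705, -0.055]
contact_force: [-1.9, 2.5, 1.4]
width: 0.0191
```

Run:
```python
from h import *
weigh(12)
y,z=on_edge(.0512,2.5,.0006); plan(*tgt(y,z,2.5,yaw=6.85,x=.001),2)
```

```text
F/M mean [-1.009  2.736  0.197  0.517  0.154 -0.068] std [0.521 0.571 0.641 0.036 0.029 0.017]
t 9.7 grip stand xyz [0.0013 0.072  0.0546] tcpz 0.0406 pitch 1.74 jawyaw 7.18 roll 0.18 F [-1.48  1.63 -0.04] M [ 0.554  0.156 -0.091] w 0.0191
F stand [-1.326  2.597  0.197] Mx 0.463 Medge 0.0713 COM y -0.0036
dist 0.0049 ang 0.85 rows 2
[0.005, -0.019, -0.002] [-0.002, 0.001, -0.004]
[0.005, -0.019, -0.002] [-0.002, 0.001, -0.004]
```

All three estimates now put the balance point between the edges (−4 to +15 mm). I'll open slightly as a tipping test.

>>> {"name": "arm_command", "arguments": {
  "series": [
    {"dp":[0,0,0],"angular":[0,0,0],"gripper":24},
    {"dp":[0,0,0],"angular":[0,0,0],"gripper":30},
    {"dp":[0,0,0],"angular":[0,0,0],"gripper":32},
    {"dp":[0,0,0],"angular":[0,0,0],"gripper":32},
    {"dp":[0,0,0],"angular":[0,0,0],"gripper":32},
    {"dp":[0,0,0],"angular":[0,0,0],"gripper":32},
    {"dp":[0,0,0],"angular":[0,0,0],"gripper":32},
    {"dp":[0,0,0],"angular":[0,0,0],"gripper":32}
  ]
}}

```text
clock: 10.7
position: [0.4915, 0.206, 0.0404]
ee_rot: [0.706, 0.032, 0.705, -0.056]
contact_force: [-0.4, -0.5, -1.0]
width: 0.0321
```

Run:
```python
from h import *
where(); W,d=wrench(8); a=get_image('scene'); np.savez('a1.npz',**{'s_'+k:v for k,v in a.items()})
o=np.vstack([cv2.resize(a['image'][130:290,200:460],(650,400)),cv2.resize(d['image'][100:400],(426,200))[:, :].copy() if 0 else np.zeros((1,650,3),np.uint8)])
cv2.imwrite('pics/s2.png',o)
```

```text
t 10.7 grip stand xyz [0.0022 0.07   0.0544] tcpz 0.0404 pitch 1.95 jawyaw 7.07 roll 0.25 F [-0.37 -0.53 -1.03] M [ 0.061  0.038 -0.047] w 0.0321
F/M mean [-0.502  0.287 -0.331  0.027  0.005 -0.003] std [0.477 0.609 0.339 0.027 0.032 0.04 ]
```

View pics/s2.png

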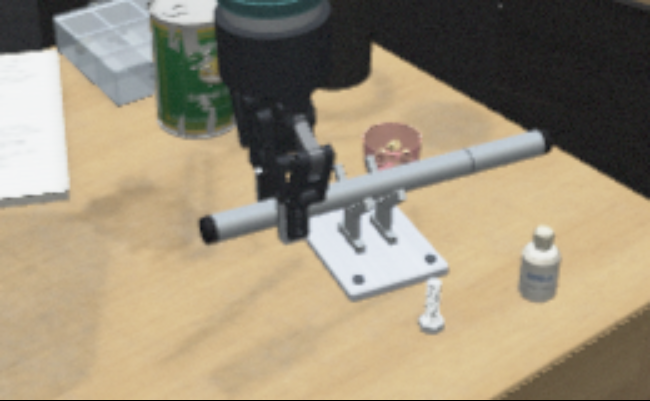

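The shaft seems to sit level in both notches, from (208,228) to (545,140). I'll check with a fit.

```bash
cat >> h.py <<'E'
from scipy.optimize import least_squares
def fit(d):
    P=cloud(d).reshape(-1,3); hsv=cv2.cvtColor(d['image'],cv2.COLOR_BGR2HSV).reshape(-1,3)
    a=np.radians(6.85); ex=np.array([np.cos(a),-np.sin(a),0]); ey=np.array([np.sin(a),np.cos(a),0]); o=np.r_[.4808,.1372,0]
    S=np.c_[(P-o)@ex,(P-o)@ey,P[:,2]]
    m=(abs(S[:,0])<.016)&(abs(S[:,1])<.2)&(S[:,2]>.045-abs(S[:,1])*.02)&(S[:,2]<.075+abs(S[:,1])*.25)
    G=S[m]; m2=(G[:,1]<-.02)|((G[:,1]>.018)&(G[:,1]<.045))|(G[:,1]>.092); H=G[m2&(G[:,2]<.12)]
    def res(p):
        dd=np.array([p[2],1,p[3]]); dd/=np.linalg.norm(dd)
        return np.linalg.norm(np.cross(H-np.array([p[0],0,p[1]]),dd),axis=1)-.010
    r=least_squares(res,[0,.055,0,0],loss='soft_l1',f_scale=.001); p=r.x
    t=H[abs(r.fun)<.004][:,1]
    print('n',len(H),'axis x,z at stand y=0',p[:2].round(4),'yaw/pitch deg(+left up)',np.degrees(np.arctan(p[2:])).round(2),'y range',t.min().round(4),t.max().round(4),'mid',((t.min()+t.max())/2).round(4))
E
python3 - <<'E'
from h import *
f=np.load('a1.npz'); fit({k:f['s_'+k] for k in('image','depth','mtx','view')})
E
```

```text
n 1056 axis x,z at stand y=0 [0.001  0.0549] yaw/pitch deg(+left up) [0.13 0.03] y range -0.1498 0.1313 mid -0.0093
```

The shaft is level: pitch 0.03°, axis 55 mm up, middle about −10 mm. The balance point is therefore inside ±16, and the weighings suggest 0–6 mm. I'll bracket it with short release-and-catch tests about 9 mm to each side.

>>> {"name": "arm_command", "arguments": {
  "series": [
    {"dp":[0,0,-0.008],"angular":[0,0,0.01],"gripper":32},
    {"dp":[0,0,0],"angular":[0,0,0.01],"gripper":30},
    {"dp":[0,0,0],"angular":[0,0,0],"gripper":10},
    {"dp":[0,0,0],"angular":[0,0,0],"gripper":10},
    {"dp":[0,0,0],"angular":[0,0,0],"gripper":10},
    {"dp":[0,0,0],"angular":[0,0,0],"gripper":10},
    {"dp":[0,0,0],"angular":[0,0,0],"gripper":10},
    {"dp":[0,0,0],"angular":[0,0,0],"gripper":10}
  ]
}}

```text
clock: 12.15
position: [0.4903, 0.206, 0.0404]
ee_rot: [0.707, 0.043, 0.704, -0.044]
contact_force: [-0.5, 0.5, 0.1]
width: 0.0192
```

Run:
```python
from h import *
where()
```

```text
t 12.15 grip stand xyz [0.0009 0.0694 0.0544] tcpz 0.0404 pitch 0.03 jawyaw 7.07 roll 0.22 F [-0.55  0.54  0.09] M [ 0.021 -0.005  0.027] w 0.0192
```

>>> {"name": "arm_command", "arguments": {
  "series": [
    {"dp":[0,0.03,0],"angular":[0,0,0],"gripper":10},
    {"dp":[0,0.03,0],"angular":[0,0,0],"gripper":10},
    {"dp":[0,0.03,0],"angular":[0,0,0],"gripper":10},
    {"dp":[0,0,0],"angular":[0,0,0],"gripper":10},
    {"dp":[0,0,0],"angular":[0,0,0],"gripper":10},
    {"dp":[0,0,0],"angular":[0,0,0],"gripper":10},
    {"dp":[0,0,0],"angular":[0,0,0],"gripper":10},
    {"dp":[0,0,0],"angular":[0,0,0],"gripper":10}
  ]
}}

```text
clock: 13.15
position: [0.4912, 0.216, 0.0401]
ee_rot: [0.707, 0.042, 0.705, -0.044]
contact_force: [0.2, -2.7, 0.6]
width: 0.0193
```

Run:
```python
from h import *
weigh(8); fit(get_image('scene'))
```

```text
F/M mean [-3.040e-01 -2.261e+00 -1.860e-01 -3.370e-01 -1.000e-03  2.000e-02] std [0.391 0.317 0.477 0.02  0.026 0.027]
t 13.55 grip stand xyz [0.0007 0.0795 0.0541] tcpz 0.0401 pitch 0.21 jawyaw 6.99 roll 0.18 F [ 0.26 -2.7  -0.14] M [-0.341  0.032  0.05 ] w 0.0193
F stand [-0.034 -2.281 -0.186] Mx -0.356 Medge -0.0141 COM y 0.0199
n 1105 axis x,z at stand y=0 [0.001 0.055] yaw/pitch deg(+left up) [ 0.09 -0.33] y range -0.1399 0.1413 mid 0.0007
```

Shifted 10 mm left (middle at about 0). Now a brief release and catch.

>>> {"name": "arm_command", "arguments": {
  "series": [
    {"dp":[0,0,0],"angular":[0,0,0],"gripper":24},
    {"dp":[0,0,0],"angular":[0,0,0],"gripper":24},
    {"dp":[0,0,0],"angular":[0,0,0],"gripper":10},
    {"dp":[0,0,0],"angular":[0,0,0],"gripper":10},
    {"dp":[0,0,0],"angular":[0,0,0],"gripper":10},
    {"dp":[0,0,0],"angular":[0,0,0],"gripper":10},
    {"dp":[0,0,0],"angular":[0,0,0],"gripper":10},
    {"dp":[0,0,0],"angular":[0,0,0],"gripper":10}
  ]
}}

```text
clock: 14.6
position: [0.4916, 0.2172, 0.0403]
ee_rot: [0.707, 0.043, 0.704, -0.044]
contact_force: [0.1, -0.7, 0.2]
width: 0.0193
```

Run:
```python
from h import *
where(); fit(get_image('scene'))
```

```text
t 14.6 grip stand xyz [0.0009 0.0807 0.0543] tcpz 0.0403 pitch 0.08 jawyaw 7.04 roll 0.22 F [ 0.1  -0.74  0.24] M [-0.058  0.011  0.041] w 0.0193
n 1121 axis x,z at stand y=0 [0.001  0.0551] yaw/pitch deg(+left up) [ 0.18 -0.41] y range -0.1386 0.1412 mid 0.0013
```

>>> {"name": "arm_command", "arguments": {
  "series": [
    {"dp":[0,0,0],"angular":[0,0,0],"gripper":25},
    {"dp":[0,0,0],"angular":[0,0,0],"gripper":25},
    {"dp":[0,0,0],"angular":[0,0,0],"gripper":25},
    {"dp":[0,0,0],"angular":[0,0,0],"gripper":25},
    {"dp":[0,0,0],"angular":[0,0,0],"gripper":10},
    {"dp":[0,0,0],"angular":[0,0,0],"gripper":10},
    {"dp":[0,0,0],"angular":[0,0,0],"gripper":10},
    {"dp":[0,0,0],"angular":[0,0,0],"gripper":10}
  ]
}}

```text
clock: 15.65
position: [0.4918, 0.2176, 0.0404]
ee_rot: [0.707, 0.043, 0.704, -0.044]
contact_force: [0.0, 0.6, -0.1]
width: 0.0191
```

Run:
```python
from h import *
where(); d=get_image('scene'); fit(d); cv2.imwrite('pics/s3.png',cv2.resize(d['image'][130:290,200:460],(650,400)))
```

```text
t 15.65 grip stand xyz [0.0011 0.0811 0.0544] tcpz 0.0404 pitch 0.03 jawyaw 7.05 roll 0.24 F [ 0.02  0.64 -0.08] M [-0.004  0.008 -0.018] w 0.0191
n 1128 axis x,z at stand y=0 [0.0009 0.0552] yaw/pitch deg(+left up) [ 0.35 -0.56] y range -0.139 0.1418 mid 0.0014
```

View pics/s3.png

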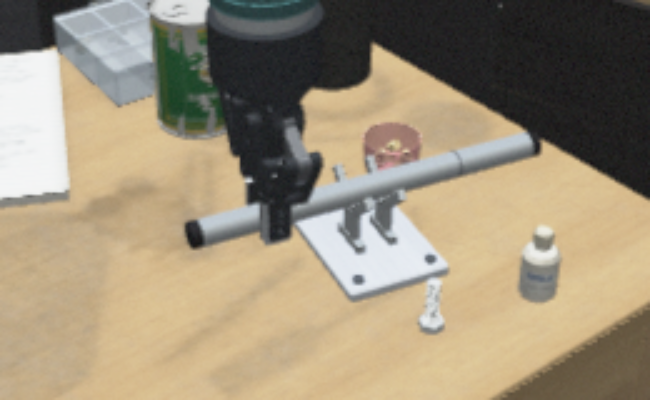

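```bash
sed -i 's/G\[:,1\]<.045/G[:,1]<.03/; s/G\[:,1\]>.092/G[:,1]>.105/' h.py
python3 - <<'E'
from h import *
fit(get_image('scene')); fit(get_image('top'))
f=np.load('a1.npz'); fit({k:f['s_'+k] for k in('image','depth','mtx','view')})
E
```

```text
n 942 axis x,z at stand y=0 [0.0009 0.0551] yaw/pitch deg(+left up) [ 0.31 -0.52] y range -0.14 0.1409 mid 0.0004
n 652 axis x,z at stand y=0 [0.0013 0.054 ] yaw/pitch deg(+left up) [ 0.16 -0.48] y range -0.1406 0.0298 mid -0.0554
n 917 axis x,z at stand y=0 [0.001 0.055] yaw/pitch deg(+left up) [0.12 0.04] y range -0.1498 0.1313 mid -0.0093
```

Slight tilt (−0.5°), so it's ambiguous. I'll do a full release and look at the result.

>>> {"name": "arm_command", "arguments": {
  "series": [
    {"dp":[0,0,0],"angular":[0,0,0],"gripper":32},
    {"dp":[0,0,0],"angular":[0,0,0],"gripper":32},
    {"dp":[0,0,0],"angular":[0,0,0],"gripper":32},
    {"dp":[0,0,0],"angular":[0,0,0],"gripper":32},
    {"dp":[0,0,0],"angular":[0,0,0],"gripper":32},
    {"dp":[0,0,0],"angular":[0,0,0],"gripper":32},
    {"dp":[0,0,0],"angular":[0,0,0],"gripper":32},
    {"dp":[0,0,0],"angular":[0,0,0],"gripper":32}
  ]
}}

```text
clock: 16.8
position: [0.4919, 0.2175, 0.0404]
ee_rot: [0.707, 0.043, 0.704, -0.044]
contact_force: [0.1, 0.0, -0.5]
width: 0.032
```

Run:
```python
from h import *
where(); d=get_image('scene'); fit(d); fit(get_image('top')); cv2.imwrite('pics/s4.png',cv2.resize(d['image'][130:290,200:460],(650,400)))
```

```text
t 16.8 grip stand xyz [0.0012 0.0811 0.0544] tcpz 0.0404 pitch 0.04 jawyaw 7.05 roll 0.25 F [ 0.07  0.04 -0.47] M [-0.054  0.063  0.002] w 0.032
n 940 axis x,z at stand y=0 [0.0009 0.0551] yaw/pitch deg(+left up) [ 0.32 -0.57] y range -0.1394 0.1421 mid 0.0013
n 653 axis x,z at stand y=0 [0.0014 0.054 ] yaw/pitch deg(+left up) [ 0.33 -0.58] y range -0.1406 0.03 mid -0.0553
```

It stays free for over a second with only a −0.57° lean, on the verge of tipping. That means the balance point is about over the left block's outer edge (+16 mm) here, which agrees with the mean of the weighings (17 mm). So the target is about 16 mm right of here. I'll go 22 mm first to test the other side.

>>> {"name": "arm_command", "arguments": {
  "series": [
    {"dp":[0,0,0],"angular":[0,0,0],"gripper":10},
    {"dp":[0,0,0],"angular":[0,0,0],"gripper":10},
    {"dp":[0,0,0],"angular":[0,0,0],"gripper":10},
    {"dp":[0,-0.045,0],"angular":[0,0,0],"gripper":10},
    {"dp":[0,-0.045,0],"angular":[0,0,0],"gripper":10},
    {"dp":[0,-0.045,0],"angular":[0,0,0],"gripper":10},
    {"dp":[0,-0.045,0],"angular":[0,0,0],"gripper":10},
    {"dp":[0,0,0],"angular":[0,0,0],"gripper":10}
  ]
}}

```text
clock: 17.9
position: [0.4892, 0.1965, 0.0409]
ee_rot: [0.708, 0.045, 0.704, -0.043]
contact_force: [-0.2, -0.2, 1.2]
width: 0.0192
```

>>> {"name": "arm_command", "arguments": {
  "series": [
    {"dp":[0,0,0],"angular":[0,0,0],"gripper":10},
    {"dp":[0,0,0],"angular":[0,0,0],"gripper":10},
    {"dp":[0,0,0],"angular":[0,0,0],"gripper":24},
    {"dp":[0,0,0],"angular":[0,0,0],"gripper":28},
    {"dp":[0,0,0],"angular":[0,0,0],"gripper":28},
    {"dp":[0,0,0],"angular":[0,0,0],"gripper":28},
    {"dp":[0,0,0],"angular":[0,0,0],"gripper":28},
    {"dp":[0,0,0],"angular":[0,0,0],"gripper":28}
  ]
}}

```text
clock: 18.9
position: [0.4889, 0.1946, 0.0403]
ee_rot: [0.707, 0.043, 0.704, -0.044]
contact_force: [0.2, 0.5, 0.9]
width: 0.0278
```

Run:
```python
from h import *
where(); d=get_image('scene'); fit(d); fit(get_image('top'))
```

```text
t 18.9 grip stand xyz [0.001  0.058  0.0543] tcpz 0.0403 pitch 0.03 jawyaw 7.06 roll 0.23 F [0.18 0.46 0.89] M [-0.015 -0.026  0.017] w 0.0278
n 877 axis x,z at stand y=0 [0.001  0.0548] yaw/pitch deg(+left up) [0.3  0.21] y range -0.1609 0.1195 mid -0.0207
n 583 axis x,z at stand y=0 [0.0016 0.054 ] yaw/pitch deg(+left up) [0.38 0.32] y range -0.1617 0.0217 mid -0.07
```

The shaft stays level on this side too (middle at about −21.5 mm). So its balance point lies 5–15 mm left of its middle, and the weighings favour the upper half. I'll finish with the middle at about −13 mm, a move of +8.5 mm, then weigh again, release and retreat.

>>> {"name": "arm_command", "arguments": {
  "series": [
    {"dp":[0,0,0],"angular":[0,0,0],"gripper":10},
    {"dp":[0,0,0],"angular":[0,0,0],"gripper":10},
    {"dp":[0,0,0],"angular":[0,0,0],"gripper":10},
    {"dp":[0,0.025,0],"angular":[0,0,0],"gripper":10},
    {"dp":[0,0.025,0],"angular":[0,0,0],"gripper":10},
    {"dp":[0,0.02,0],"angular":[0,0,0],"gripper":10},
    {"dp":[0,0,0],"angular":[0,0,0],"gripper":10},
    {"dp":[0,0,0],"angular":[0,0,0],"gripper":10}
  ]
}}

```text
clock: 20.0
position: [0.4896, 0.2019, 0.0401]
ee_rot: [0.707, 0.041, 0.705, -0.044]
contact_force: [0.6, -3.3, 0.2]
width: 0.019
```

>>> {"name": "arm_command", "arguments": {
  "series": [
    {"dp":[0,0,0],"angular":[0,0,0],"gripper":22},
    {"dp":[0,0,0],"angular":[0,0,0],"gripper":26},
    {"dp":[0,0,0],"angular":[0,0,0],"gripper":30},
    {"dp":[0,0,0],"angular":[0,0,0],"gripper":32},
    {"dp":[0,0,0],"angular":[0,0,0],"gripper":32},
    {"dp":[0,0,0],"angular":[0,0,0],"gripper":32},
    {"dp":[0,0,0],"angular":[0,0,0],"gripper":32},
    {"dp":[0,0,0],"angular":[0,0,0],"gripper":32}
  ]
}}

```text
clock: 21.0
position: [0.49, 0.2036, 0.0404]
ee_rot: [0.707, 0.043, 0.704, -0.044]
contact_force: [-0.0, -0.7, -0.9]
width: 0.0319
```

Run:
```python
from h import *
where(); d=get_image('scene'); fit(d); fit(get_image('top'))
```

```text
t 21.0 grip stand xyz [0.001  0.067  0.0544] tcpz 0.0404 pitch 0.03 jawyaw 7.05 roll 0.24 F [-0.02 -0.65 -0.9 ] M [-0.001 -0.047 -0.009] w 0.0319
n 906 axis x,z at stand y=0 [0.0009 0.0548] yaw/pitch deg(+left up) [ 0.05 -0.01] y range -0.1539 0.1271 mid -0.0134
n 607 axis x,z at stand y=0 [0.0013 0.0543] yaw/pitch deg(+left up) [-0.1   0.26] y range -0.1548 0.0298 mid -0.0625
```

Level at −0.01° with the middle at −13.4 mm. Retreating straight up.

>>> {"name": "arm_command", "arguments": {
  "series": [
    {"dp":[0,0,0],"angular":[0,0,0],"gripper":50},
    {"dp":[0,0,0],"angular":[0,0,0],"gripper":50},
    {"dp":[-0.1,0,0],"angular":[0,0,0],"gripper":50},
    {"dp":[-0.2,0,0],"angular":[0,0,0],"gripper":50},
    {"dp":[-0.3,0,0],"angular":[0,0,0],"gripper":50},
    {"dp":[-0.4,0,0],"angular":[0,0,0],"gripper":50},
    {"dp":[-0.3,0,0],"angular":[0,0,0],"gripper":50},
    {"dp":[-0.05,0,0],"angular":[0,0,0],"gripper":50}
  ]
}}

```text
clock: 22.1
position: [0.4892, 0.2038, 0.2105]
ee_rot: [0.708, 0.043, 0.704, -0.044]
contact_force: [0.0, 0.1, -0.2]
width: 0.0502
```

```bash
sed -i 's/G\[:,1\]<.03)/G[:,1]<.06)/;s/G\[:,1\]>.105/G[:,1]>.06/' h.py
python3 - <<'E'
from h import *
where(); d=get_image('scene'); fit(d); cv2.imwrite('pics/s5.png',cv2.resize(d['image'][130:290,200:460],(650,400))); fit(get_image('top'))
f=np.load('a0.npz')
t=get_image('top'); print('diff bystanders', [np.abs(t['image'][v-8:v+8,u-8:u+8].astype(int)-f['t_image'][v-8:v+8,u-8:u+8]).mean().round(1) for u,v in((388,181),(389,275),(345,271))])
E
```

```text
t 22.1 grip stand xyz [2.000e-04 6.710e-02 2.245e-01] tcpz 0.2105 pitch -0.01 jawyaw 7.04 roll 0.32 F [ 0.01  0.06 -0.25] M [0.045 0.    0.019] w 0.0502
n 1367 axis x,z at stand y=0 [0.001 0.055] yaw/pitch deg(+left up) [0.07 0.04] y range -0.1538 0.1275 mid -0.0132
n 713 axis x,z at stand y=0 [0.0015 0.0538] yaw/pitch deg(+left up) [0.12 0.06] y range -0.1547 0.1246 mid -0.015
diff bystanders [np.float64(40.1), np.float64(6.0), np.float64(1.4)]
```

View pics/s5.png

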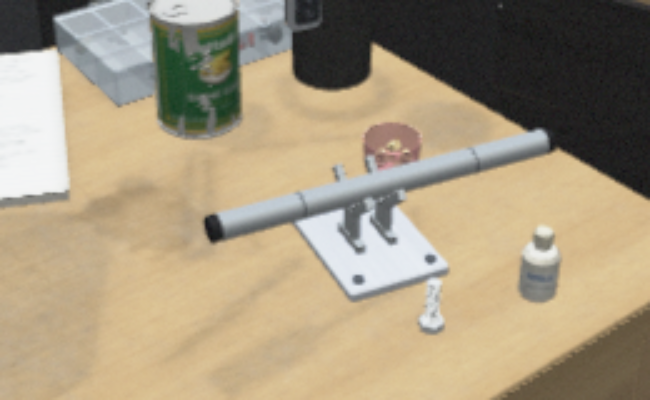

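The shaft sits level from (213,228) to (545,140). In this view the pot at (391,145), the bolt and the bottle are where they started. The top-view difference at the pot is most likely the arm covering it.

```bash
python3 -c "
from rig import sign_off; print(sign_off())"
```

```text
the job is handed in; nothing more can be done
None
```

The shaft sits level in both V-block notches by itself, the gripper has let go and risen clear, and the job was handed in at about 22 s.

**What I did:** I gripped the left half and turned the shaft up about the left block's edge. I then slid it right along its axis and found the balance point by wrist weighing and release tests. It was never lifted clear of the blocks.

**Last checks:**
- **Level:** pitch is 0.04–0.06° in both cameras. The axis height is 55.0 mm in the scene camera and 53.8 mm in the top camera; it should be 55.
- **Position:** the middle of the shaft is about 13–15 mm right of the stand centre.
- **Balance point:** release tests with the middle at about +1 mm and −21 mm neither fell. That puts the balance point roughly 5–15 mm left of the shaft's middle, so within about −8 to +2 mm of the stand centre, most likely near 0.
- **Bystanders:** the pot, bottle and bolt look unmoved in the scene view.

**What disagreed:**
- The single weighings scattered by about ±10 mm.
- At the +1 mm test the shaft leaned 0.57° without falling, which I read as on the verge of tipping.
- The top-view picture difference at the pot was large. I put this down to the arm covering it; in the scene view its pixel position is unchanged.

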